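Hang the angle gauge on the spring-keeper hook, scale outward

TASK

Take the gauge with the hanging eye out of the slotted wooden block and hang it by its eye on the hook of the telescopic stand, with its graduated face pointing outward, away from the post. How far the post is drawn out is not known, so feel for the hook gently (its clamp is only hand tight); push the gauge back along the hook, past the sprung keeper, until it is fully home against the collar and the keeper has sprung up in front of it, then let go so that it hangs still. Leave the other two gauges standing in the block and everything else on the bench where it is.

Things in the scene. Friction and masses are not known exactly. Their poses are not given: they have to be found in the camera images.
- gauge_center (a point): Centre of the gauge to hang: bare steel plate 56 mm wide (y), 110 mm high (z, eye end up), 5 mm thick (x), about 0.2 kg, upright in one of the block's slots. Its +x face is marked (black scale lines, dark pointer and rivet up to 3 mm proud, 25-75 mm above the lower edge); its -x face is plain. Side edges are straight beside the eye; lower down the +y edge has 3 narrow slots. Lower edge straight.
- gauge_eye (a point): Centre of the gauge's eye, half-way through the plate, axes as gauge_center: 37.5 mm above gauge_center, 92.5 mm above the lower edge, 17.5 mm below the top edge. The eye is 18 mm wide (y) and 15 mm high with 4 mm corner chamfers.
- step_center (a point): Step gauge, 50 mm above its lower edge: 5 mm steel plate 54 mm wide, 106 mm high, staircase top, no eye, in another slot. To be left alone.
- radius_center (a point): Radius gauge, 50 mm above its lower edge: 5 mm steel plate 50 mm wide, 100 mm high, round head, no eye, in another slot. To be left alone.
- block: Fixed wooden block 150 (x) by 84 (y) by 44 mm high, origin at the centre of its underside. Slots at x = -45, 0 and 45 mm, each 7 mm wide (x), 61 mm long (y) and 30 mm deep (floor 14 mm above the bench), hold the three gauges upright, their x axes along the block's x.
- stand: Fixed telescopic stand; origin on the bench under the post's axis, +x = outward, the way the hook points. Base x -53 to 77, y -50 to 50, 14 mm high. Lower tube 32 mm square up to 88 mm. Upper tube 24 mm square, hand-clamped, draw unreported: feel or look. Its flat top is 14 mm above the hook bar's axis, which is 120 to 178 mm above the bench. Over 30 N on the stand shifts the clamp: job spoilt.
- stand_post (a point): Point on the stand's post axis 130 mm above the bench, axes as stand. The hook: a collar 18 mm across with its flat face 20 mm out (+x) from the axis, then a level round bar, 7 mm thick, at y = 0, its square-cut end 70 mm out turned up by 4 mm. Home is on the bar between the collar's face and the keeper's end 30 mm out: the plate's middle then lies 22.5 to 27 mm out.
- keeper (a joint): Sprung leaf 5 mm wide on top of the hook bar, hinged 57 mm out from the post's axis, rising towards the post to a square end 6 mm above the bar's top, 30 mm out. 0 = up (at rest), about 0.22 rad = pressed flat (2 to 5 N down at its end). Sliding a plate back over it takes 3 to 10 N of push; it springs up again on the outer side of a plate that has passed.
- file: Bystander: a 33 cm hand file lying flat; origin near its middle, at its underside. To be left alone.
- oilstone: Bystander: a 160 by 56 mm oilstone in a low wooden tray, 34 mm high; origin at its underside. To be left alone.
- tin: Bystander: a bare metal can 68 mm across and 85 mm high; origin at its underside. To be left alone.
- wheel: Bystander: a spare grinding wheel 124 mm across and 20 mm thick, lying flat; origin at its underside. To be left alone.
- wrench: Bystander: an 18 cm spanner lying flat; origin at its underside. To be left alone.
- cup: Bystander: a dark steel cup 72 mm across and 75 mm high; origin at its underside. To be left alone.
Not all that is in view belongs to the job. What is shaped like the part that bears gauge_center but blue is not meant.

How it is judged (in metres and radians):
At the end, for the whole second after the job is handed in: The gauge hangs by its eye on the hook, upright within 0.15 rad and still, graduated face away from the post; at the eye the plate's middle is 19 to 28.5 mm out from the post's axis and within 8 mm of the bar's line; the keeper is up again (under 0.05 rad) (x of gauge_eye in the frame of stand between 0.019 and 0.0285 m and y of gauge_eye in the frame of stand between -0.008 and 0.008 m and height (world z) of gauge_eye above 0.108 m and x of stand_post in the frame of gauge_center below -0.008 m and angle between gauge_center's own z axis and vertical below 0.15 rad and value of joint keeper below 0.05 rad and contact force between gauge and stand above 0.8 N and linear speed of gauge below 0.05 m/s); the robot touches nothing.
It fails at once if the stand is pushed or pressed with more than 30 N (contact force between stand and anything else above 30 N).
It fails at once if the step gauge is moved by more than 15 mm (distance of step_center from where it was at the start of the episode above 0.015 m).
It fails at once if the radius gauge is moved by more than 15 mm (distance of radius_center from where it was at the start of the episode above 0.015 m).
It fails at once if the file, oilstone, can, spare wheel, spanner or cup is moved by more than 20 mm (distance of any of file, oilstone, tin, wheel, wrench, cup from where it was at the start of the episode above 0.02 m).
It also fails if it takes over 61 s, if anything falls off the work surface, if the arm or the gripper's body presses on something with over 40 N, if the wrist force passes 120 N, or if a joint passes its speed limit or range.

ROBOT

A 6-joint arm with a two-finger parallel gripper is mounted at the origin on the work surface. World frame = base frame: x ahead of the robot, y to its left, z up, the work surface at z = 0. Lengths are in mm, angles in rad, forces in N, time in s.
With the tool pointing down it reaches from about 250 to 725 mm from the base axis. Payload 4 kg.
Tool frame: the origin (TCP) lies between the finger pads; the fingertips stand 17 mm ahead of it and the grasp point (between the pads) lies 2 mm behind it; z points along the fingers, y is the direction in which the jaws open and shut (so a half turn about z gives the same grasp; the last joint's range is limited). The gripper opens to 85 mm and grips with 20 to 120 N. Pads are 22 mm wide; open, the fingers measure 114 mm over their backs; the gripper's body (76 mm by 85 mm) begins 54 mm behind the grasp point. The pads swing forward as they close: fully open they stand 13 mm farther back than shut.
Start: joints at [1.173, 0.241, 0.005, 1.335, 0, 1.571], TCP at [193.694, 460.958, 248.306] pointing down, gripper open.
Joint ranges: [-2.72, 2.72], [-1.05, 1.87], [-1.09, 1.28], [-1.99, 2.15], [-1.42, 1.44], [-3.14, 3.14]. Speed limits (rad/s): [2.79, 2.79, 3.14, 3.14, 3.14, 3.14].

INTERFACE

Orientations are given as a rotation vector (axis times angle).
In Python, from station import r gives the robot as it stands.
- The arm moves only by the tool play_rows, never from a script. Its argument "commands" is a list of rows, each an object with "slide": the shift along the tool's x, y, z in m, a list of three; "turn": the turn about the tool's z in rad. In form: [{"slide": [dx, dy, dz], "turn": turn}, ...]. A call has 1 to 5 rows; each row shifts and turns the commanded pose from where the row before left it, along the tool's axes as they then stand; what a row does not reach is not made up. A row lasts 1/8 s, in which the tool goes at most 62.5 mm and 10.7 degrees, less where a joint would pass 70% of its speed; a pose out of reach is approached as far as the arm can. A call is refused whole if a number of a shift passes 0.0625 or a number of a turn 0.188, either way. A call with a gripper value outside its range is refused whole. "jaw" is the opening, from 0 (shut) to 1 (fully open), set as the call begins (left out, the last holds). The fingers move at their own pace and stop on an object; "force" is the grip in N (left out, the last holds). Time passes only in rows, so rows that do not move let the fingers close. It gives the time, the measured TCP pose, the force and the opening at its end, in the units of the state.
- r.sense(): the state, without advancing time (a new reading comes with each control period).
- r.capture(name): name is "side" or "top" or "wrist"; returns the picture (400x640x3 uint8, red, green, blue); there is no depth.
- r.camera_params(name): a dict with "fx", "fy", "cx", "cy" (pixels), "R" (3x3) and "t" (3): a world point X has camera coordinates R X + t. Camera axes: x right, y down, z forward; pixel columns grow to the right and rows downward; lengths in mm; the calibration is good to about 2 mm. A picture is of the moment at which its call begins: read the wrist's pose just before it. camera_params takes no time and is no camera call; for the wrist camera it gives the pose at the moment of the call.
- r.close_job(): hands the job in, once; it reports no verdict.
The state is a dict: "t": time; "qpos": joint angles; "qvel": joint speeds; "joint_torque": joint torques, N m; "ee_pos": TCP position; "ee_rot": TCP orientation; "contact_force": force on the tool from outside, world axes, zero at the start; "wrist_torque": the same for the moment, N m; "gripper_width": finger opening in mm.
Only numpy, scipy, OpenCV 4.12 (cv2) and the standard library are available. Lean on these libraries where they do the work, as an engineer would, in place of code of your own. Each camera call takes 0.05 s, during which the arm holds its last target. There are 200 camera calls.

## Working session

There is one attempt and no reset: what is moved stays moved. The work goes in short steps, Python scripts to look and compute and a tool call to move; the robot and the scene stay as the last step left them, time stands still between calls to the robot, and variables do not carry over. Pictures are saved under pics/ and viewed, about 8 in all and at most 12, crops included, and the job is handed in when it is done.

Besides the shell and the picture viewer there is one more tool, called after "Call:" by a JSON object that holds its "api" and its "payload". play_rows: Moves the arm, as the interface text tells. Its arguments: {"type":"object","properties":{"commands":{"type":"array"},"jaw":{"type":"number"},"force":{"type":"number"}},"required":["commands"]}

```bash
mkdir -p pics; ls
cat > h.py <<'E'
import numpy as np, cv2
from station import r
def ray(cam,u,v,P=None):
    p=P or r.camera_params(cam); R=np.array(p["R"]);t=np.array(p["t"])
    d=R.T@np.array([(u-p["cx"])/p["fx"],(v-p["cy"])/p["fy"],1.]); return -R.T@t,d/np.linalg.norm(d)
def onz(cam,u,v,z,P=None):
    o,d=ray(cam,u,v,P); return o+d*(z-o[2])/d[2]
def tri(rs):
    A=sum(np.eye(3)-np.outer(d,d) for o,d in rs); b=sum((np.eye(3)-np.outer(d,d))@o for o,d in rs)
    X=np.linalg.solve(A,b); return X,[np.linalg.norm(np.cross(X-o,d)) for o,d in rs]
def proj(cam,X,P=None):
    p=P or r.camera_params(cam); c=np.array(p["R"])@np.array(X,float)+np.array(p["t"]); return p["fx"]*c[0]/c[2]+p["cx"],p["fy"]*c[1]/c[2]+p["cy"]
def save(n,im): cv2.imwrite("pics/"+n,cv2.cvtColor(im,cv2.COLOR_RGB2BGR))
E
python3 - <<'E'
from h import *
for c in("side","top"):
    im=r.capture(c); np.save(c+".npy",im); save(c+"0.png",im)
    p=r.camera_params(c); print(c,p["fx"],-np.array(p["R"]).T@p["t"],np.array(p["R"])[2])
s=r.sense(); print(s["t"],s["ee_pos"],s["ee_rot"],s["contact_force"],s["gripper_width"])
E
```

```text
pics
side 423.2722132650133 [ 227.3642045  -526.66863351  804.84541353] [ 0.3215978   0.5995332  -0.73289481]
top 407.01316853371463 [ 308.29371604   42.47458514 1313.02493827] [ 0.18788683 -0.01811647 -0.98202359]
0.1 [193.50411471 460.45851676 247.50280636] [-6.20811194e-01 -3.07927706e+00  2.89342032e-03] [ 0.55526056 -0.8873858  -0.15905921] 85.25389033470643
```

View pics/side0.png

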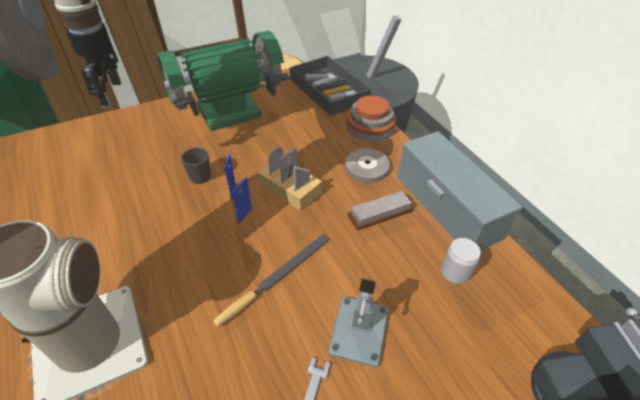

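View pics/top0.png

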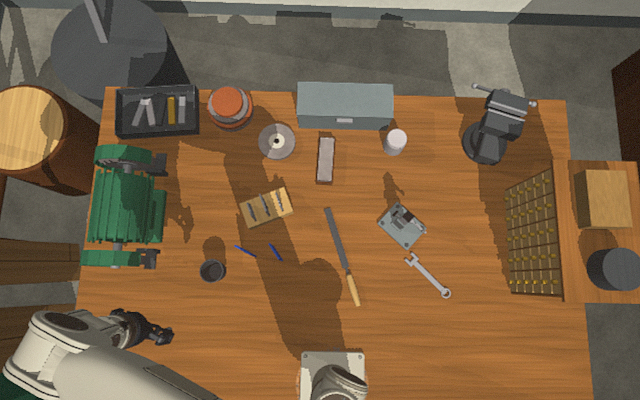

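Side view: block at (290,180) with three grey gauges in it, blue decoys at (237,190), stand at (360,320). Top view: block at (266,207), stand at (402,226), and blue plates at (245,250) and (275,252). I'll crop in close on the block and stand.

Run:
```python
from h import *
s=np.load("side.npy");t=np.load("top.npy")
def c(im,x,y,w,h): return cv2.resize(im[y:y+h,x:x+w],(400,300),interpolation=cv2.INTER_CUBIC)
o=np.vstack([np.hstack([c(s,250,140,88,66),c(t,228,180,80,60)]),np.hstack([c(s,312,265,140,105),c(t,366,190,80,60)])])
save("crop0.png",o)
```

```text
(no output)
```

View pics/crop0.png

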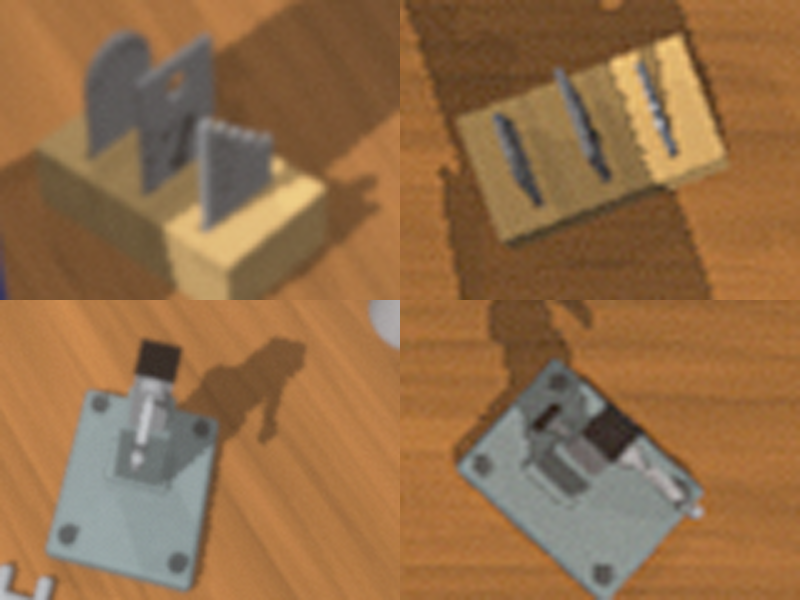

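The gauge with the eye is the middle plate: side eye about (289,158), top edge line about (344,208). The candidates were:
- round-head plate, side (276,156), no eye
- comb/staircase plate, side (302,178), no eye
- two blue plates, side (237,190), the wrong colour

The crop confirms the middle plate. Its dark pointer faces the side camera (about -y). Next come rough positions.

Run:
```python
from h import *
np.set_printoptions(precision=1,suppress=True)
print("eye side@106.5",onz("side",288.9,158,106.5))
for z,pts in((44,[(239.6,203.6),(285,187)]),(124,[(260,194),(269,216)])):
    for p in pts: print("top",z,onz("top",*p,z))
pt=ray("top",366+210*.2,190+133*.2); ps=ray("side",312+160*.35,265+60*.35)
print("post top",tri([pt,ps]))
tip=ray("top",366+295*.2,190+212*.2); tis=ray("side",312+138*.35,265+160*.35); print("tip",tri([tip,tis]))
p=r.camera_params("wrist");R=np.array(p["R"]); print(p["fx"],-R.T@p["t"],R)
```

```text
eye side@106.5 [533.7 218.6 106.5]
top 44 [539.3 301.2  44. ]
top 44 [596.8 160.5  44. ]
top 124 [555.3 226.3 124. ]
top 124 [489.8 196.4 124. ]
post top (array([ 495.3, -209. ,  154.3]), [np.float64(1.933245836606692), np.float64(1.9332458366066374)])
tip (array([ 450.9, -258.7,  148.2]), [np.float64(1.4661395051069497), np.float64(1.4661395051069996)])
336.05994864860276 [131.1 488.1 373.2] [[ 0.4  0.9 -0. ]
 [ 0.9 -0.4  0.3]
 [ 0.2 -0.1 -1. ]]
```

```bash
cat >> h.py <<'E'
from scipy.spatial.transform import Rotation as Ro
def pose():
    s=r.sense(); return np.array(s["ee_pos"]),Ro.from_rotvec(s["ee_rot"]).as_matrix(),s
def plan(tgt,yaw_y,n):
    "rows (m, rad) to bring TCP to tgt mm with tool y at yaw_y deg (mod 180), tool down"
    p,M,s=pose(); y0=np.degrees(np.arctan2(M[1,1],M[0,1])); d=(yaw_y-y0+90)%180-90
    print("now",p.round(1),"yawy %.2f tilt %.2f"%(y0,np.degrees(np.arccos(-M[2,2]))),"turn",round(-np.radians(d),3),"F",np.round(s["contact_force"],1),"w",round(s["gripper_width"],1),"t",s["t"])
    D=(np.array(tgt,float)-p)/n/1000
    for i in range(n):
        Mi=M@Ro.from_euler("z",-np.radians(d)*i/n).as_matrix(); print((Mi.T@D).round(4).tolist(),round(-np.radians(d)/n,4))
E
python3 -c "
from h import *
plan([523,211,250],22,8)"
```

```text
now [193.5 460.5 247.5] yawy 67.20 tilt 0.11 turn 0.789 F [ 0.6 -0.9 -0.2] w 85.3 t 0.1
[-0.0501, -0.0128, -0.0003] 0.0986
[-0.0511, -0.0078, -0.0003] 0.0986
[-0.0516, -0.0027, -0.0003] 0.0986
[-0.0516, 0.0024, -0.0003] 0.0986
[-0.0511, 0.0074, -0.0003] 0.0986
[-0.0501, 0.0124, -0.0003] 0.0986
[-0.0487, 0.0173, -0.0003] 0.0986
[-0.0467, 0.022, -0.0003] 0.0986
```

Call:
{"api": "play_rows", "payload": {"commands": [{"slide": [-0.05,-0.013,0],"turn": 0.1},{"slide": [-0.051,-0.008,0],"turn": 0.1},{"slide": [-0.052,-0.003,0],"turn": 0.1},{"slide": [-0.052,0.002,0],"turn": 0.1},{"slide": [-0.051,0.007,0],"turn": 0.1}], "jaw": 1, "force": 40}}

```text
t: 0.72
ee_pos: [399.8, 301.7, 247.9]
ee_rot: [-1.368, -2.828, 0.001]
contact_force: [0.1, 0.2, -0.9]
gripper_width: 85.5
```

Call:
{"api": "play_rows", "payload": {"commands": [{"slide": [-0.05,0.012,0],"turn": 0.1},{"slide": [-0.049,0.017,0],"turn": 0.1},{"slide": [-0.047,0.022,0],"turn": 0.1},{"slide": [0,0,0],"turn": 0},{"slide": [0,0,0],"turn": 0}]}}

```text
t: 1.35
ee_pos: [520.7, 207.4, 247.6]
ee_rot: [-1.77, -2.594, 0.002]
contact_force: [-0.0, 0.9, 0.2]
gripper_width: 85.6
```

Run:
```python
from h import *
p,M,s=pose();P=r.camera_params("wrist");im=r.capture("wrist");np.save("w1.npy",im);save("w1.png",im)
import pickle;pickle.dump(P,open("w1.pkl","wb"))
plan([545,150,260],22,1)
print(proj("wrist",[523,211,106.5]),proj("wrist",p))
```

```text
now [520.3 207.9 247.9] yawy 21.43 tilt 0.08 turn -0.01 F [-0.5 -0.7  0.5] w 85.7 t 1.4
[-0.063, 0.0018, -0.0121] -0.01
(np.float64(322.13546657241045), np.float64(192.3784743942348)) (np.float64(316.3878864418008), np.float64(280.8465440870965))
```

View pics/w1.png

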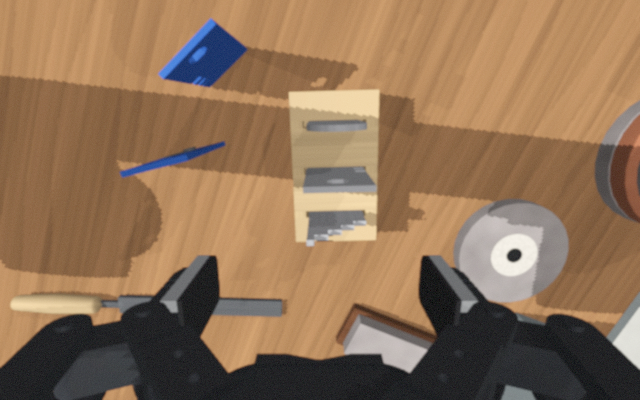

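Wrist view: block corners (289,92), (380,90), (376,240), (296,241). The middle gauge's top edge runs (304,192) to (376,190), with the eye at (337,181) and its plain face towards the camera. I'll take a second view 60 mm further along -x of the tool.

Call:
{"api": "play_rows", "payload": {"commands": [{"slide": [-0.06,0,0],"turn": 0},{"slide": [0,0,0],"turn": 0},{"slide": [0,0,0],"turn": 0}]}}

```text
t: 1.78
ee_pos: [542.3, 152.6, 248.5]
ee_rot: [-1.769, -2.595, -0.0]
contact_force: [0.2, -0.1, 0.5]
gripper_width: 85.1
```

Run:
```python
from h import *
import pickle
P=r.camera_params("wrist");im=r.capture("wrist");np.save("w2.npy",im);pickle.dump(P,open("w2.pkl","wb"))
u,v=proj("wrist",[523,211,106.5]);print(u,v)
a=np.load("w1.npy")[80:250,270:400];y=int(v)-95;b=im[max(0,y):max(0,y)+170,270:400];print(max(0,y))
save("w12.png",np.hstack([cv2.resize(k,None,fx=3,fy=3,interpolation=cv2.INTER_CUBIC) for k in(a,b)]))
```

```text
321.82494248892607 117.90524692185897
22
```

View pics/w12.png

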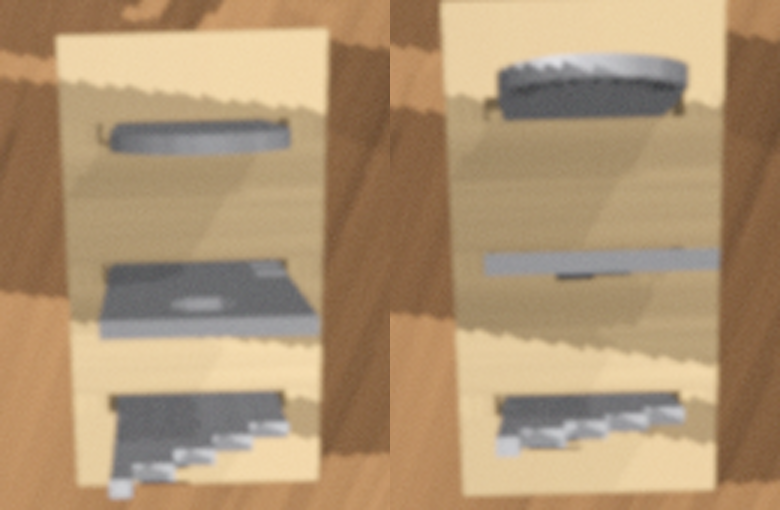

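Run:
```python
from h import *
import pickle
np.set_printoptions(precision=1,suppress=True)
P1,P2=[pickle.load(open(f"w{i}.pkl","rb")) for i in(1,2)]
L=tri([ray("w",270+101/3,80+329/3,P1),ray("w",270+95/3,22+266/3,P2)])
R_=tri([ray("w",270+319.5/3,80+325.5/3,P1),ray("w",270+329/3,22+259/3,P2)])
print(L,R_,np.linalg.norm(L[0]-R_[0])); m=(L[0]+R_[0])/2; d=R_[0]-L[0]; print("mid",m,"yaw y",np.degrees(np.arctan2(d[1],d[0])))
e=onz("w",270+200/3,80+304/3,106.5,P1);print("eye far/near",e)
for P,o,c in((P1,(270,80),[(57,35),(328,28),(320,480),(78,487)]),(P2,(270,22),[(50,0),(336,0),(326,490),(72,495)])):
    c=[onz("w",o[0]+a/3,o[1]+b/3,44,P) for a,b in c];print(np.array(c)[:,:2].tolist(),np.mean(c,0))
    for i,j in((0,3),(1,2),(0,1),(3,2)): q=c[j]-c[i];print(np.linalg.norm(q),np.degrees(np.arctan2(q[1],q[0])))
```

```text
(array([507.5, 210.5, 120.8]), [np.float64(0.2694936507468741), np.float64(0.26949365074693316)]) (array([558.9, 232.5, 123.9]), [np.float64(0.03923986147190354), np.float64(0.03923986147199272)]) 56.02509824925674
mid [533.2 221.5 122.3] yaw y 23.180141424275583
eye far/near [530.8 223.4 106.5]
[[465.0965822141652, 274.7627506767882], [542.6196370311235, 307.3880678978933], [601.7799561215195, 169.0476537177109], [523.7823204659984, 135.51022627411882]] [533.3 221.7  44. ]
151.11347202244644 -67.14779156146786
150.45934185161744 -66.84636195195033
84.10847372251416 22.823628350641116
84.90223911879838 23.266740223847332
[[464.71296530806603, 274.4961481396394], [543.4179632180017, 305.47171090969033], [601.7479948085352, 168.84937257609974], [523.0431765731553, 135.98597073217178]] [533.2 221.2  44. ]
150.2913264020186 -67.1627842744626
148.5532090433954 -66.88025152525194
84.58109827215735 21.48288159798098
85.29039567395425 22.6631028911496
```

Two views give gauge centre (533.2, 221.5), y-yaw 23.1°, width 56.0, top z 122.3 (124 expected). The block centre agrees to within 0.5 mm. I'll grasp beside the eye.

```bash
python3 -c "
from h import *
plan([533.2,221.5,190],23,3)"
```

```text
now [542.2 152.9 248.5] yawy 21.48 tilt 0.03 turn -0.027 F [-0.8  0.6 -1.5] w 85.3 t 1.825
[0.0224, 0.0056, 0.0195] -0.0089
[0.0223, 0.0058, 0.0195] -0.0089
[0.0223, 0.006, 0.0195] -0.0089
```

Call:
{"api": "play_rows", "payload": {"commands": [{"slide": [0.0224,0.0056,0.0195],"turn": -0.009},{"slide": [0.0223,0.0058,0.0195],"turn": -0.009},{"slide": [0.0223,0.006,0.0195],"turn": -0.009},{"slide": [0,0,0],"turn": 0},{"slide": [0,0,0],"turn": 0}]}}

```text
t: 2.45
ee_pos: [533.9, 221.1, 190.3]
ee_rot: [1.733, 2.62, 0.0]
contact_force: [-0.3, -0.3, -0.0]
gripper_width: 85.4
```

```bash
python3 -c "
from h import *
plan([533.2,221.5,106],23,4)"
```

```text
now [533.9 221.1 190.3] yawy 23.02 tilt 0.03 turn 0.0 F [-0.3 -0.3 -0. ] w 85.4 t 2.45
[0.0002, -0.0001, 0.0211] 0.0001
[0.0002, -0.0001, 0.0211] 0.0001
[0.0002, -0.0001, 0.0211] 0.0001
[0.0002, -0.0001, 0.0211] 0.0001
```

Call:
{"api": "play_rows", "payload": {"commands": [{"slide": [0.0005,-0.0005,0.0211],"turn": 0},{"slide": [0,0,0.0211],"turn": 0},{"slide": [0,0,0.0211],"turn": 0},{"slide": [0,0,0.0211],"turn": 0},{"slide": [0,0,0],"turn": 0}]}}

```text
t: 3.08
ee_pos: [532.9, 219.7, 104.8]
ee_rot: [-1.736, -2.617, 0.003]
contact_force: [0.0, 0.5, -0.8]
gripper_width: 85.3
```

Call:
{"api": "play_rows", "payload": {"commands": [{"slide": [0,0,0],"turn": 0},{"slide": [0,0,0],"turn": 0},{"slide": [0,0,0],"turn": 0},{"slide": [0,0,0],"turn": 0},{"slide": [0,0,0],"turn": 0}], "jaw": 0, "force": 50}}

```text
t: 3.7
ee_pos: [534.4, 220.9, 107.3]
ee_rot: [1.735, 2.617, 0.004]
contact_force: [-1.8, -0.9, 5.7]
gripper_width: 54.8
```

Call:
{"api": "play_rows", "payload": {"commands": [{"slide": [0,0,0],"turn": 0},{"slide": [0,0,0],"turn": 0},{"slide": [0,0,0],"turn": 0}]}}

```text
t: 4.08
ee_pos: [534.4, 220.9, 107.3]
ee_rot: [1.735, 2.617, 0.004]
contact_force: [-1.7, -0.7, 6.6]
gripper_width: 54.8
```

Gripped at width 54.8. Lifting out slowly.

Call:
{"api": "play_rows", "payload": {"commands": [{"slide": [0,0,-0.01],"turn": 0},{"slide": [0,0,-0.015],"turn": 0},{"slide": [0,0,-0.02],"turn": 0},{"slide": [0,0,-0.025],"turn": 0},{"slide": [0,0,-0.03],"turn": 0}]}}

```text
t: 4.7
ee_pos: [533.3, 220.5, 206.4]
ee_rot: [-1.736, -2.618, 0.001]
contact_force: [0.8, 0.0, -2.0]
gripper_width: 54.7
```

Run:
```python
from h import *
# preview pose near stand, camera looking: stop inward
plan([450,-160,250],-41,9)
for c in ("side",):
    im=r.capture(c);np.save("s2.npy",im)
p=pose()[0];u,v=map(int,proj("side",p));print(u,v)
save("s2.png",cv2.resize(im[max(v-40,0):v+80,u-80:u+80],(640,480),interpolation=cv2.INTER_CUBIC))
```

```text
now [533.3 220.5 206.4] yawy 22.92 tilt 0.05 turn 1.116 F [ 0.8  0.  -2. ] w 54.7 t 4.7
[-0.0353, -0.025, -0.0048] 0.124
[-0.0382, -0.0204, -0.0048] 0.124
[-0.0404, -0.0156, -0.0048] 0.124
[-0.042, -0.0104, -0.0048] 0.124
[-0.043, -0.0052, -0.0048] 0.124
[-0.0433, 0.0002, -0.0048] 0.124
[-0.0429, 0.0055, -0.0048] 0.124
[-0.0419, 0.0108, -0.0048] 0.124
[-0.0403, 0.0159, -0.0048] 0.124
287 122
```

View pics/s2.png

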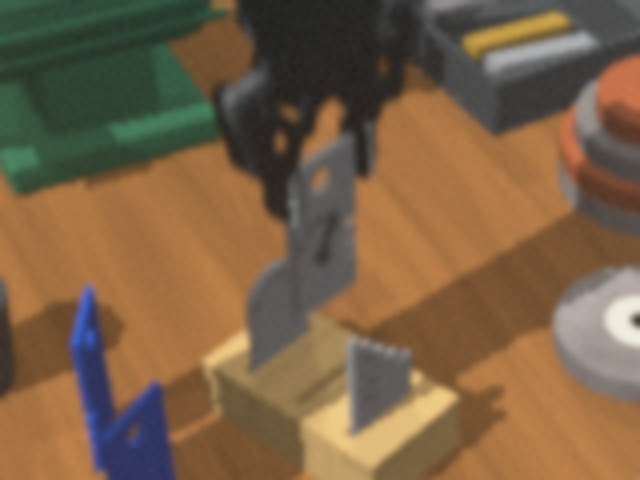

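The gauge is out and held upright, and the neighbours still stand (crop: eye (320,180), pointer facing -y). Next I'll go high over to the outer side of the hook to measure the stand.

```bash
python3 -c "
from h import *
plan([397,-322,270],-41,11)"
```

```text
now [535.4 221.4 211.5] yawy 22.92 tilt 0.43 turn 1.116 F [1.2 0.6 1.7] w 55.0 t 4.75
[-0.0406, -0.0308, -0.0055] 0.1014
[-0.0435, -0.0265, -0.0055] 0.1014
[-0.046, -0.022, -0.0055] 0.1014
[-0.048, -0.0172, -0.0055] 0.1014
[-0.0495, -0.0123, -0.0055] 0.1014
[-0.0504, -0.0072, -0.0055] 0.1014
[-0.0509, -0.0021, -0.0055] 0.1014
[-0.0509, 0.0031, -0.0055] 0.1014
[-0.0503, 0.0082, -0.0055] 0.1014
[-0.0492, 0.0133, -0.0055] 0.1014
[-0.0476, 0.0182, -0.0055] 0.1014
```

Call:
{"api": "play_rows", "payload": {"commands": [{"slide": [-0.0406,-0.0308,-0.012],"turn": 0.1014},{"slide": [-0.0435,-0.0265,-0.012],"turn": 0.1014},{"slide": [-0.046,-0.022,-0.012],"turn": 0.1014},{"slide": [-0.048,-0.0172,-0.012],"turn": 0.1014},{"slide": [-0.0495,-0.0123,-0.012],"turn": 0.1014}]}}

```text
t: 5.38
ee_pos: [470.2, -27.8, 266.0]
ee_rot: [2.34, 2.096, 0.001]
contact_force: [0.9, -0.0, -1.6]
gripper_width: 54.7
```

Call:
{"api": "play_rows", "payload": {"commands": [{"slide": [-0.0504,-0.0072,0],"turn": 0.1014},{"slide": [-0.0509,-0.0021,0],"turn": 0.1014},{"slide": [-0.0509,0.0031,0],"turn": 0.1014},{"slide": [-0.0503,0.0082,0],"turn": 0.1014},{"slide": [-0.0492,0.0133,0],"turn": 0.1014}]}}

```text
t: 6.0
ee_pos: [407.4, -274.8, 265.6]
ee_rot: [2.791, 1.441, 0.001]
contact_force: [0.9, -0.1, -1.1]
gripper_width: 54.7
```

Call:
{"api": "play_rows", "payload": {"commands": [{"slide": [-0.0476,0.0182,0],"turn": 0.1014},{"slide": [0,0,0],"turn": 0},{"slide": [0,0,0],"turn": 0}]}}

```text
t: 6.38
ee_pos: [395.2, -322.4, 265.2]
ee_rot: [-2.858, -1.302, -0.0]
contact_force: [-0.2, 0.1, -2.7]
gripper_width: 54.5
```

Run:
```python
from h import *
import pickle
plan([397,-322,240],-41,2)
P=r.camera_params("wrist");im=r.capture("wrist");np.save("w3.npy",im);pickle.dump(P,open("w3.pkl","wb"));save("w3.png",im)
for X in([495,-209,154],[451,-259,145]): print(proj("w",X,P))
```

```text
now [ 395.2 -322.4  265.2] yawy -41.00 tilt 0.06 turn 0.0 F [-0.2  0.1 -2.7] w 54.5 t 6.375
[0.0007, 0.0006, 0.0126] 0.0
[0.0007, 0.0005, 0.0126] 0.0
(np.float64(320.45731015677836), np.float64(-30.78699283772721))
(np.float64(319.5869126268484), np.float64(84.95538648063219))
```

View pics/w3.png

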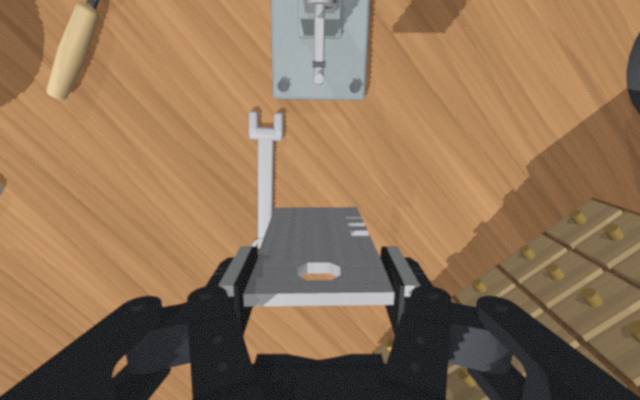

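View: hook tip about (319,78), bar running up at column 320, base front edge (274–367, 99). The gauge's eye is at (319,269), with plain face and slots visible. I'll take a second view 60 mm nearer, still above the hook.

Call:
{"api": "play_rows", "payload": {"commands": [{"slide": [0.03,0,0],"turn": 0},{"slide": [0.03,0,0],"turn": 0},{"slide": [0,0,0],"turn": 0},{"slide": [0,0,0],"turn": 0}]}}

```text
t: 6.92
ee_pos: [434.9, -276.5, 265.5]
ee_rot: [2.857, 1.306, -0.001]
contact_force: [-0.0, 0.0, -2.4]
gripper_width: 54.6
```

Run:
```python
from h import *
import pickle
plan([397,-322,240],-41,2)
P=r.camera_params("wrist");im=r.capture("wrist");np.save("w4.npy",im);pickle.dump(P,open("w4.pkl","wb"))
for X in([495,-209,154],[451,-259,145]): print(proj("w",X,P))
a=np.load("w3.npy")[0:120,260:380];b=im[0:200,260:380]
A=np.zeros((600,360,3),np.uint8);A[:360]=cv2.resize(a,None,fx=3,fy=3,interpolation=cv2.INTER_CUBIC)
save("w34.png",np.hstack([A,cv2.resize(b,None,fx=3,fy=3,interpolation=cv2.INTER_CUBIC)]))
```

```text
now [ 434.9 -276.5  265.5] yawy -40.86 tilt 0.02 turn 0.003 F [-0.   0.  -2.4] w 54.6 t 6.925
[-0.0296, 0.0005, 0.0128] 0.0013
[-0.0296, 0.0006, 0.0128] 0.0013
(np.float64(320.6794359861978), np.float64(74.64803379531469))
(np.float64(319.6132978329921), np.float64(171.3054270842123))
```

View pics/w34.png

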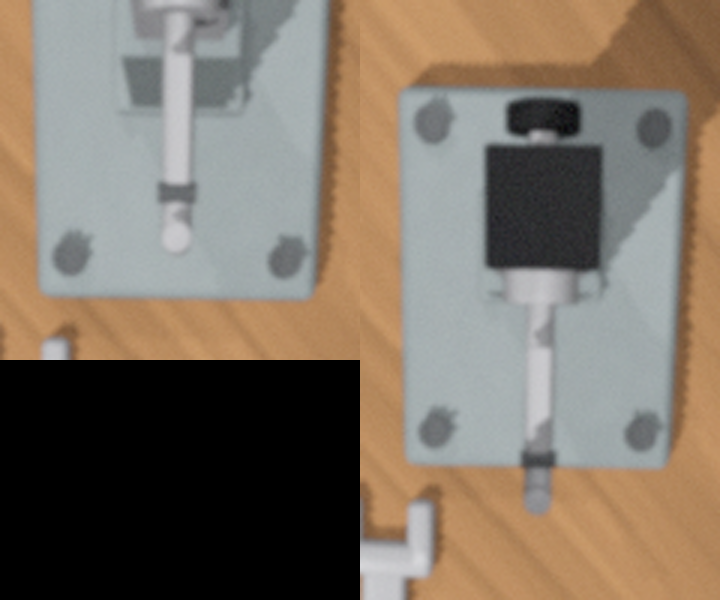

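Run:
```python
from h import *
import pickle
np.set_printoptions(precision=1,suppress=True)
P3,P4=[pickle.load(open(f"w{i}.pkl","rb")) for i in(3,4)]
T=lambda a,b:tri([ray("w",260+a[0]/3,a[1]/3,P3),ray("w",260+b[0]/3,b[1]/3,P4)])
tip=T((176,236),(177,499));band=T((177,192),(178,459));print("tip",tip,"band",band)
f=[onz("w",260+a/3,b/3,14,P4) for a,b in((47,464),(307,466))];g=[onz("w",260+a/3,b/3,14,P3) for a,b in((40,297),(314,298))]
bk=[onz("w",260+a/3,b/3,14,P4) for a,b in((41,90),(327,92))]
for q in(f,g,bk): d=q[1]-q[0]; print(q,np.linalg.norm(d),np.degrees(np.arctan2(d[1],d[0])))
m=(f[0]+f[1])/2;n=(bk[0]+bk[1])/2;d=m-n;print("len",np.linalg.norm(d),np.degrees(np.arctan2(d[1],d[0])))
for z in (150,154,158,162):
    c=[onz("w",260+a/3,b/3,z,P4) for a,b in((127,146),(241,145),(242,268),(126,269))];print(z,np.mean(c,0),[round(np.linalg.norm(c[i]-c[i-1]),1) for i in range(4)])
x=np.array([np.cos(np.radians(-131)),np.sin(np.radians(-131)),0]); print("axis from base front",(m-77*x),"from tip",tip[0]-70*x, "from band", band[0]-57*x)
# eye in tool frame
p,M,s=pose()
eye=[onz("w",319,269.5,265.5+k,P3) for k in(-2,0,2)];print(eye)
for X in ((M[:,2]*0+p),): print(p)
for a in (tip[0],): print("top ray check", proj("top",a),proj("side",a))
```

```text
tip (array([ 453.2, -255.6,  146.5]), [np.float64(0.0842184581018455), np.float64(0.08421845810180419)]) band (array([ 459.6, -248.6,  144.8]), [np.float64(0.08101003926174656), np.float64(0.08101003926182604)])
[array([ 410.1, -231.3,   14. ]), array([ 483.3, -295.4,   14. ])] 97.27587056467333 -41.234292869211465
[array([ 409.4, -231.5,   14. ]), array([ 483.2, -296. ,   14. ])] 98.00552989545955 -41.14152270922261
[array([ 494.9, -136.7,   14. ]), array([ 568.1, -200.7,   14. ])] 97.1844685828637 -41.170607099148626
len 127.1099763533855 -131.85566789329394
150 [ 497.8 -206.5  150. ] [np.float64(25.7), np.float64(25.1), np.float64(25.7), np.float64(26.4)]
154 [ 497.5 -206.8  154. ] [np.float64(25.3), np.float64(24.7), np.float64(25.3), np.float64(25.9)]
158 [ 497.2 -207.1  158. ] [np.float64(24.9), np.float64(24.3), np.float64(24.9), np.float64(25.5)]
162 [ 496.9 -207.3  162. ] [np.float64(24.5), np.float64(23.9), np.float64(24.4), np.float64(25.0)]
axis from base front [ 497.2 -205.2   14. ] from tip [ 499.1 -202.8  146.5] from band [ 497.  -205.5  144.8]
[array([ 398.4, -319.2,  263.5]), array([ 399. , -318.4,  265.5]), array([ 399.7, -317.7,  267.5])]
[ 434.7 -276.9  265.5]
top ray check (np.float64(423.93826629791977), np.float64(231.1598827797069)) (np.float64(359.62150388304826), np.float64(319.59747629037213))
```

Run:
```python
from h import *
import pickle
P3=pickle.load(open("w3.pkl","rb"))
T=np.array([395.2,-322.4,265.2]);x=np.array([.664,.748,0])
for n,(u,v),z in(("top",(319.5,298.5),265.2+16.7),("eye",(319.3,270),264.4),("bot",(316,208),265.2-93.3)):
    q=onz("w",u,v,z,P3)-T;print(n,q.round(1),"toward post %.1f lateral %.1f"%(q@x,q@np.array([-x[1],x[0],0])))
plan([453.4,-256.5,248],-41.6,2)
```

```text
top [ 1.8  1.4 16.7] toward post 2.2 lateral -0.5
eye [ 3.4  3.3 -0.8] toward post 4.7 lateral -0.4
bot [  1.    3.9 -93.3] toward post 3.6 lateral 1.8
now [ 434.7 -276.9  265.5] yawy -40.92 tilt 0.02 turn 0.012 F [-0.8 -0.3 -1.3] w 54.8 t 6.975
[0.0138, 0.0004, 0.0088] 0.006
[0.0138, 0.0003, 0.0088] 0.006
```

Plate middle sits about 2 mm post-ward of the TCP and is nearly vertical. I'll feel the top of the hook tip with the gauge's lower edge, which gives the height relative to the eye directly (92.5 mm).

Call:
{"api": "play_rows", "payload": {"commands": [{"slide": [0.0138,0.0004,0.0088],"turn": 0.006},{"slide": [0.0138,0.0003,0.0088],"turn": 0.006},{"slide": [0,0,0],"turn": 0},{"slide": [0,0,0],"turn": 0}]}}

```text
t: 7.48
ee_pos: [453.5, -257.0, 247.6]
ee_rot: [-2.866, -1.286, 0.001]
contact_force: [0.5, -0.9, -2.0]
gripper_width: 54.8
```

Call:
{"api": "play_rows", "payload": {"commands": [{"slide": [0,0,0.001],"turn": 0},{"slide": [0,0,0.001],"turn": 0},{"slide": [0,0,0.001],"turn": 0},{"slide": [0,0,0.001],"turn": 0},{"slide": [0,0,0],"turn": 0}]}}

```text
t: 8.1
ee_pos: [453.4, -257.1, 243.7]
ee_rot: [-2.866, -1.286, 0.0]
contact_force: [0.5, -0.1, -2.1]
gripper_width: 54.8
```

Call:
{"api": "play_rows", "payload": {"commands": [{"slide": [0,0,0.0005],"turn": 0},{"slide": [0,0,0.0005],"turn": 0},{"slide": [0,0,0.0005],"turn": 0},{"slide": [0,0,0.0005],"turn": 0},{"slide": [0,0,0],"turn": 0}]}}

```text
t: 8.72
ee_pos: [453.5, -257.1, 241.8]
ee_rot: [-2.866, -1.286, 0.0]
contact_force: [0.8, 0.4, -2.5]
gripper_width: 54.5
```

Call:
{"api": "play_rows", "payload": {"commands": [{"slide": [0,0,0.0005],"turn": 0},{"slide": [0,0,0.0005],"turn": 0},{"slide": [0,0,0],"turn": 0}]}}

```text
t: 9.1
ee_pos: [453.5, -257.1, 240.7]
ee_rot: [-2.866, -1.286, 0.0]
contact_force: [-0.6, 0.4, -1.7]
gripper_width: 55.2
```

Call:
{"api": "play_rows", "payload": {"commands": [{"slide": [0,0,0.0005],"turn": 0},{"slide": [0,0,0.0005],"turn": 0},{"slide": [0,0,0],"turn": 0}]}}

```text
t: 9.48
ee_pos: [453.6, -257.1, 240.3]
ee_rot: [2.866, 1.286, 0.001]
contact_force: [-0.5, 0.7, 2.1]
gripper_width: 54.6
```

Contact (about +4 N) at TCP z 240.4, so the tip top is at about 147.2 and the bar axis at about 139.7, matching the triangulation. Now I'll lift, back out and go down to eye level with the tip (TCP z about 142.5).

Call:
{"api": "play_rows", "payload": {"commands": [{"slide": [0,0,-0.004],"turn": 0},{"slide": [-0.025,0,0],"turn": 0},{"slide": [0,0,0.03],"turn": 0},{"slide": [0,0,0.035],"turn": 0},{"slide": [0,0,0.034],"turn": 0}]}}

```text
t: 10.1
ee_pos: [436.9, -276.0, 143.8]
ee_rot: [2.866, 1.285, 0.0]
contact_force: [0.8, -1.2, -2.4]
gripper_width: 54.7
```

Call:
{"api": "play_rows", "payload": {"commands": [{"slide": [0,0,0],"turn": 0},{"slide": [0,0,0],"turn": 0},{"slide": [0,0,0],"turn": 0}]}}

```text
t: 10.48
ee_pos: [438.1, -276.5, 146.7]
ee_rot: [2.864, 1.285, 0.003]
contact_force: [0.1, -0.0, -2.2]
gripper_width: 54.8
```

Run:
```python
from h import *
ax=np.array([497.2,-206.6,0]);o=np.array([np.cos(np.radians(-131.6)),np.sin(np.radians(-131.6)),0])
p=pose()[0];print("TCP out %.1f lat %.1f"%((p-ax)@o,(p-ax)@np.array([-o[1],o[0],0])))
for n,X in(("tip",[453.2,-255.6,0]),("band",[459.6,-248.6,0])): print(n,(X-ax)@o,(X-ax)@np.array([-o[1],o[0],0]))
q=ax+o*88;q[2]=142.4;plan(q,-41.6,1)
```

```text
TCP out 91.5 lat 2.2
tip 65.85485979112669 -0.37073156197556134
band 56.3711453966626 -0.232307271350626
now [ 438.1 -276.5  146.7] yawy -41.67 tilt 0.21 turn -0.001 F [ 0.1 -0.  -2.2] w 54.8 t 10.475
[0.0035, -0.0022, 0.0043] -0.0013
```

Call:
{"api": "play_rows", "payload": {"commands": [{"slide": [0.002,-0.0022,0.0043],"turn": 0},{"slide": [0,0,0],"turn": 0},{"slide": [0,0,0],"turn": 0},{"slide": [0,0,0],"turn": 0}]}}

```text
t: 10.98
ee_pos: [436.6, -272.9, 140.6]
ee_rot: [2.866, 1.286, 0.0]
contact_force: [0.9, 0.1, -2.2]
gripper_width: 54.7
```

```bash
cat >> h.py <<'E'
def st(out,z,lat=-0.2):
    ax=np.array([497.2,-206.6,0]);o=np.array([np.cos(np.radians(-131.6)),np.sin(np.radians(-131.6)),0]);l=np.array([-o[1],o[0],0])
    p=pose()[0];print("TCP out %.1f lat %.1f"%((p-ax)@o,(p-ax)@l)); q=ax+o*out+l*lat;q[2]=z;plan(q,-41.6,1)
E
python3 -c "
from h import *
st(74,142.4)
P=r.camera_params('wrist');im=r.capture('wrist');save('w5.png',cv2.resize(im[60:330,200:440],(640,600)*1 if 0 else (533,600),interpolation=cv2.INTER_CUBIC))"
```

```text
TCP out 89.8 lat -1.3
now [ 436.6 -272.9  140.6] yawy -41.67 tilt 0.01 turn -0.001 F [ 0.9  0.1 -2.2] w 54.7 t 10.975
[0.0158, 0.0011, -0.0018] -0.0013
```

View pics/w5.png

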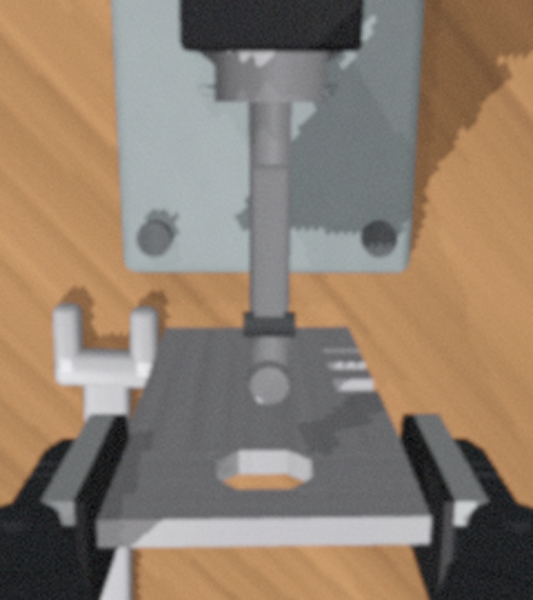

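Tip at (269,385) and eye centre at (265,468) in the crop, so the eye is about 0.8 mm to the left, agreeing with the pose. Correcting.

Call:
{"api": "play_rows", "payload": {"commands": [{"slide": [0,0.001,-0.0018],"turn": 0},{"slide": [0,0,0],"turn": 0},{"slide": [0,0,0],"turn": 0}]}}

```text
t: 11.4
ee_pos: [437.3, -273.5, 142.3]
ee_rot: [2.866, 1.286, 0.0]
contact_force: [0.9, -0.4, -2.0]
gripper_width: 55.1
```

Call:
{"api": "play_rows", "payload": {"commands": [{"slide": [0,0,0],"turn": 0}]}}

```text
t: 11.52
ee_pos: [437.3, -273.5, 142.3]
ee_rot: [-2.866, -1.286, 0.0]
contact_force: [0.7, -0.9, -1.9]
gripper_width: 54.7
```

Call:
{"api": "play_rows", "payload": {"commands": [{"slide": [0.007,0,0],"turn": 0},{"slide": [0.006,0,0],"turn": 0},{"slide": [0.002,0,0],"turn": 0},{"slide": [0.002,0,0],"turn": 0},{"slide": [0,0,0],"turn": 0}]}}

```text
t: 12.15
ee_pos: [448.7, -260.7, 142.3]
ee_rot: [2.866, 1.286, -0.0]
contact_force: [0.5, 0.2, -2.4]
gripper_width: 54.7
```

Call:
{"api": "play_rows", "payload": {"commands": [{"slide": [0.0015,0,0],"turn": 0},{"slide": [0.0015,0,0],"turn": 0},{"slide": [0,0,0],"turn": 0}]}}

```text
t: 12.52
ee_pos: [450.6, -258.5, 142.3]
ee_rot: [-2.866, -1.286, 0.0]
contact_force: [-0.7, -0.3, -1.3]
gripper_width: 54.5
```

Call:
{"api": "play_rows", "payload": {"commands": [{"slide": [0.002,0,0],"turn": 0},{"slide": [0.002,0,0],"turn": 0},{"slide": [0,0,0],"turn": 0}]}}

```text
t: 12.9
ee_pos: [453.4, -255.4, 142.3]
ee_rot: [2.866, 1.286, 0.0]
contact_force: [0.1, 0.3, -2.8]
gripper_width: 55.1
```

Call:
{"api": "play_rows", "payload": {"commands": [{"slide": [0.002,0,0],"turn": 0},{"slide": [0.002,0,0],"turn": 0},{"slide": [0,0,0],"turn": 0}]}}

```text
t: 13.28
ee_pos: [456.0, -252.4, 142.3]
ee_rot: [-2.866, -1.286, -0.0]
contact_force: [1.2, -0.5, -2.1]
gripper_width: 54.6
```

```bash
python3 -c "
from h import *
st(34,142.4)
im=r.capture('wrist');save('w6.png',cv2.resize(im[60:330,200:440],(533,600),interpolation=cv2.INTER_CUBIC))"
```

```text
TCP out 61.6 lat -0.4
now [ 456.  -252.4  142.3] yawy -41.66 tilt 0.00 turn -0.001 F [ 1.2 -0.5 -2.1] w 54.6 t 13.275
[0.0276, 0.0001, -0.0001] -0.0011
```

View pics/w6.png

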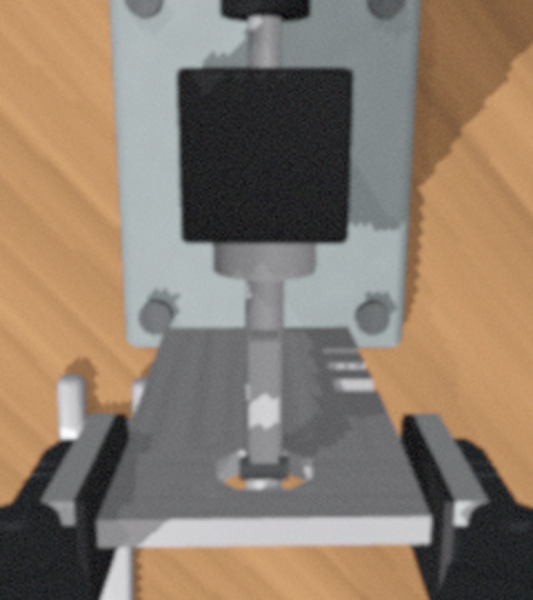

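The tip is through the eye without contact and the bar is centred. Pushing on along the bar in small steps.

Call:
{"api": "play_rows", "payload": {"commands": [{"slide": [0.003,0,-0.0008],"turn": 0},{"slide": [0.003,0,0],"turn": 0},{"slide": [0.003,0,0],"turn": 0},{"slide": [0.003,0,0],"turn": 0},{"slide": [0,0,0],"turn": 0}]}}

```text
t: 13.95
ee_pos: [464.1, -243.4, 143.1]
ee_rot: [-2.866, -1.287, 0.0]
contact_force: [-0.4, 0.4, -2.1]
gripper_width: 55.0
```

Call:
{"api": "play_rows", "payload": {"commands": [{"slide": [0.002,0,0],"turn": 0},{"slide": [0.002,0,0],"turn": 0},{"slide": [0.002,0,0],"turn": 0},{"slide": [0.002,0,0],"turn": 0},{"slide": [0,0,0],"turn": 0}]}}

```text
t: 14.58
ee_pos: [469.3, -237.5, 143.1]
ee_rot: [2.866, 1.286, -0.0]
contact_force: [0.5, -0.7, -2.0]
gripper_width: 55.0
```

Call:
{"api": "play_rows", "payload": {"commands": [{"slide": [0.002,0,0],"turn": 0},{"slide": [0.002,0,0],"turn": 0},{"slide": [0.002,0,0],"turn": 0},{"slide": [0,0,0],"turn": 0}]}}

```text
t: 15.08
ee_pos: [473.3, -233.0, 143.1]
ee_rot: [2.866, 1.286, 0.0]
contact_force: [0.8, -0.4, -2.7]
gripper_width: 54.8
```

```bash
python3 -c "
from h import *
st(27,142.4)"
```

```text
TCP out 35.6 lat -0.3
now [ 473.3 -233.   143.1] yawy -41.66 tilt 0.00 turn -0.001 F [ 0.8 -0.4 -2.7] w 54.8 t 15.075
[0.0086, 0.0001, 0.0007] -0.001
```

Call:
{"api": "play_rows", "payload": {"commands": [{"slide": [0.002,0,0],"turn": 0},{"slide": [0.002,0,0],"turn": 0},{"slide": [0.002,0,0],"turn": 0},{"slide": [0.001,0,0],"turn": 0},{"slide": [0,0,0],"turn": 0}]}}

```text
t: 15.7
ee_pos: [477.9, -227.8, 143.1]
ee_rot: [-2.866, -1.286, 0.0]
contact_force: [-0.6, 0.1, -2.4]
gripper_width: 54.6
```

Call:
{"api": "play_rows", "payload": {"commands": [{"slide": [0.001,0,0],"turn": 0},{"slide": [0.001,0,0],"turn": 0},{"slide": [0,0,0],"turn": 0}]}}

```text
t: 16.08
ee_pos: [479.2, -226.4, 143.1]
ee_rot: [2.866, 1.286, 0.0]
contact_force: [-0.1, -0.3, -3.3]
gripper_width: 55.0
```

Call:
{"api": "play_rows", "payload": {"commands": [{"slide": [0.0007,0,0],"turn": 0},{"slide": [0.0007,0,0],"turn": 0},{"slide": [0,0,0],"turn": 0}]}}

```text
t: 16.45
ee_pos: [480.2, -225.3, 143.1]
ee_rot: [-2.866, -1.286, -0.0]
contact_force: [-0.3, 1.2, -2.6]
gripper_width: 54.9
```

Call:
{"api": "play_rows", "payload": {"commands": [{"slide": [0.0005,0,0],"turn": 0},{"slide": [0.0005,0,0],"turn": 0},{"slide": [0,0,0],"turn": 0}]}}

```text
t: 16.82
ee_pos: [480.8, -224.6, 143.1]
ee_rot: [2.866, 1.286, 0.0]
contact_force: [-0.7, 0.5, -2.8]
gripper_width: 54.7
```

Call:
{"api": "play_rows", "payload": {"commands": [{"slide": [0.0005,0,0],"turn": 0},{"slide": [0.0005,0,0],"turn": 0},{"slide": [0,0,0],"turn": 0}]}}

```text
t: 17.2
ee_pos: [481.0, -224.4, 143.1]
ee_rot: [2.866, 1.285, -0.002]
contact_force: [-2.4, -2.0, -1.7]
gripper_width: 54.8
```

Collar felt (about 3 N outward). Backing off 1 mm and lowering onto the bar.

Call:
{"api": "play_rows", "payload": {"commands": [{"slide": [-0.0012,0,0],"turn": 0},{"slide": [0,0,0.002],"turn": 0},{"slide": [0,0,0.002],"turn": 0},{"slide": [0,0,0.001],"turn": 0},{"slide": [0,0,0],"turn": 0}]}}

```text
t: 17.82
ee_pos: [480.6, -224.6, 137.9]
ee_rot: [-2.866, -1.286, 0.0]
contact_force: [-0.2, 0.5, -2.1]
gripper_width: 54.8
```

Call:
{"api": "play_rows", "payload": {"commands": [{"slide": [0,0,0.0005],"turn": 0},{"slide": [0,0,0.0005],"turn": 0},{"slide": [0,0,0],"turn": 0}]}}

```text
t: 18.2
ee_pos: [480.6, -224.8, 137.1]
ee_rot: [-2.866, -1.286, 0.0]
contact_force: [-0.1, -0.3, -1.4]
gripper_width: 54.8
```

Call:
{"api": "play_rows", "payload": {"commands": [{"slide": [0,0,0.0005],"turn": 0},{"slide": [0,0,0.0003],"turn": 0},{"slide": [0,0,0],"turn": 0}]}}

```text
t: 18.58
ee_pos: [480.7, -224.8, 136.4]
ee_rot: [2.866, 1.286, 0.0]
contact_force: [-0.3, 1.3, -2.1]
gripper_width: 54.4
```

Call:
{"api": "play_rows", "payload": {"commands": [{"slide": [0,0,0.0004],"turn": 0},{"slide": [0,0,0.0004],"turn": 0},{"slide": [0,0,0],"turn": 0}]}}

```text
t: 18.95
ee_pos: [480.8, -224.8, 136.1]
ee_rot: [2.866, 1.286, 0.001]
contact_force: [-1.8, 1.0, 3.8]
gripper_width: 54.8
```

Call:
{"api": "play_rows", "payload": {"commands": [{"slide": [0,0,0.0003],"turn": 0},{"slide": [0,0,0.0003],"turn": 0},{"slide": [0,0,0],"turn": 0}]}}

```text
t: 19.32
ee_pos: [480.8, -224.9, 135.9]
ee_rot: [2.866, 1.285, 0.001]
contact_force: [-2.5, 1.1, 6.9]
gripper_width: 54.8
```

Call:
{"api": "play_rows", "payload": {"commands": [{"slide": [0,0,-0.0006],"turn": 0},{"slide": [0,0,0],"turn": 0},{"slide": [0,0,0],"turn": 0}]}}

```text
t: 19.7
ee_pos: [480.8, -224.8, 136.0]
ee_rot: [2.866, 1.286, 0.001]
contact_force: [-2.4, 1.5, 5.9]
gripper_width: 54.7
```

Call:
{"api": "play_rows", "payload": {"commands": [{"slide": [0,0,0],"turn": 0},{"slide": [0,0,0],"turn": 0},{"slide": [0,0,0],"turn": 0},{"slide": [0,0,0],"turn": 0},{"slide": [0,0,0],"turn": 0}], "jaw": 1}}

```text
t: 20.32
ee_pos: [480.7, -224.8, 135.4]
ee_rot: [-2.866, -1.286, 0.0]
contact_force: [0.4, -0.5, 0.2]
gripper_width: 85.4
```

Call:
{"api": "play_rows", "payload": {"commands": [{"slide": [0,0,-0.01],"turn": 0},{"slide": [0,0,-0.02],"turn": 0},{"slide": [0,0,-0.03],"turn": 0},{"slide": [0,0,-0.03],"turn": 0},{"slide": [0,0,-0.03],"turn": 0}]}}

```text
t: 20.95
ee_pos: [480.7, -224.8, 257.4]
ee_rot: [2.866, 1.286, 0.001]
contact_force: [-0.6, 0.2, 0.1]
gripper_width: 85.3
```

Call:
{"api": "play_rows", "payload": {"commands": [{"slide": [-0.05,0,-0.02],"turn": 0},{"slide": [-0.05,0,0],"turn": 0},{"slide": [-0.02,0,0],"turn": 0},{"slide": [0,0,0],"turn": 0},{"slide": [0,0,0],"turn": 0}]}}

```text
t: 21.58
ee_pos: [401.2, -314.1, 275.9]
ee_rot: [2.866, 1.286, 0.001]
contact_force: [-0.9, -0.5, 0.6]
gripper_width: 85.4
```

Run:
```python
from h import *
st(27,142.4)
P=r.camera_params("wrist");im=r.capture("wrist");s=r.capture("side");np.save("w7.npy",im);np.save("s7.npy",s)
import pickle;pickle.dump(P,open("w7.pkl","wb"))
u,v=map(int,proj("w",[480,-226,140],P));print(u,v);v0=max(0,v-60);print(v0)
a=cv2.resize(im[v0:v0+150,u-50:u+50],(400,600),interpolation=cv2.INTER_CUBIC)
b=cv2.resize(s[255:375,320:400],(400,600),interpolation=cv2.INTER_CUBIC)
save("end.png",np.hstack([a,b]))
```

```text
TCP out 144.1 lat -0.4
now [ 401.2 -314.1  275.9] yawy -41.66 tilt 0.04 turn -0.001 F [-0.9 -0.5  0.6] w 85.4 t 21.575
[0.1171, -0.0, 0.1336] -0.0011
319 36
0
```

View pics/end.png

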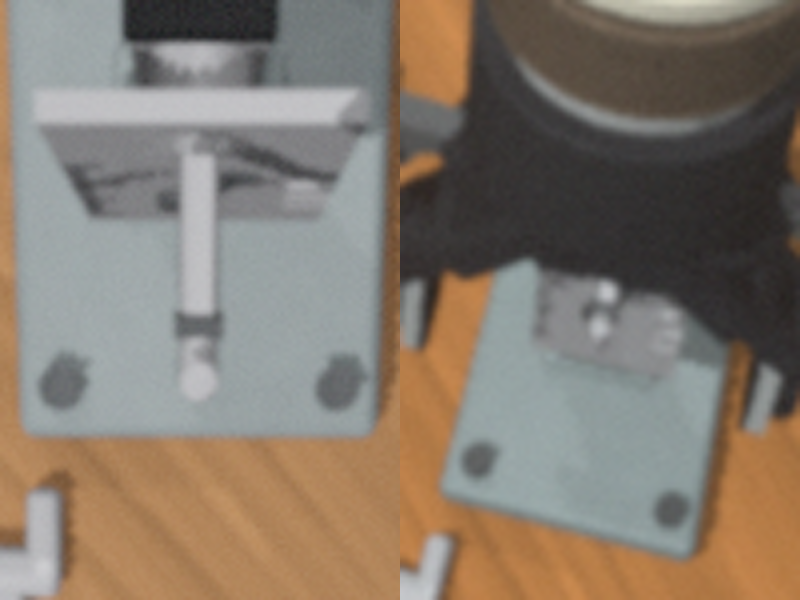

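Hanging square on the bar: top edge mid (198,107), keeper's square end (199,152) in front of the plate. Checking numbers.

Run:
```python
from h import *
import pickle
P=pickle.load(open("w7.pkl","rb"))
ax=np.array([497.2,-206.6,0]);o=np.array([np.cos(np.radians(-131.6)),np.sin(np.radians(-131.6)),0]);l=np.array([-o[1],o[0],0])
for n,(u,v),zs in(("plate top L",(34,107),[153]),("plate top R",(366,107),[153]),("plate low edge mid(front face)",(208,217),[43.5]),("keeper end",(199,152),[149,143]),("tip",(198,382),[147])):
    for z in zs:
        q=onz("w",269+u/4,v/4,z,P)-ax;print(n,z,"out %.1f lat %.1f"%(q@o,q@l))
```

```text
plate top L 153 out 22.6 lat -27.9
plate top R 153 out 22.6 lat 27.8
plate low edge mid(front face) 43.5 out 24.4 lat 2.0
keeper end 149 out 28.8 lat -0.2
keeper end 143 out 27.7 lat -0.2
tip 147 out 66.4 lat -0.4
```

```bash
python3 -c "
from h import *
print(r.close_job())"
```

```text
the job is handed in; nothing more can be done
None
```

The gauge hangs on the hook by its eye, home against the collar with its graduated face outward. I handed the job in shortly after 21.6 s on the robot's clock; no verdict is reported.

**What I did:** I took the middle plate, the only unpainted one with an eye, and lifted it out of the block. I found the hook from two wrist views and by touching the top of its tip with the gauge's lower edge, with about 4 N. The eye then went over the tip and keeper with no force showing on the wrist. I felt the collar at about 3 N, backed off about 1 mm, set the plate down on the bar with about 9 N at most, let go and moved clear.

**Last checks:**
- **Plate position:** its top edge is 22.6 mm out from the post's axis and centred on the bar. The measured width was 55.7 mm, against 56 mm given.
- **Upright:** upper and lower edges agree to within a few millimetres, so the plate hangs upright.
- **Keeper:** its end shows in front of the plate at 28.8 mm out. The text gives 30 mm, which is within the calibration error. I judged it to be up from that picture, because its joint cannot be read.
- **Arm:** clear of everything, with only noise left on the wrist force.

**Disagreements and gaps:**
- **Unreliable reading:** one height reading just before insertion was off by several mm because the arm had not settled. I measured again and corrected before going in.
- **Not re-checked:** I did not re-measure the other two gauges or the bystanders at the end. After the lift, both gauges were seen still standing in the block.
- **Final side view:** the arm hid most of the hook in it.

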